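# Set the glue press: unlock the telescopic ram, lower it onto the block, lock it

### The arm

A 7-joint arm with a two-finger parallel gripper is mounted at the origin on a cart in front of the work surface, level with it; the furniture and walls round the work are solid. World frame = base frame: x ahead of the robot, y to its left, z up, the work surface at z = 0. Lengths are in mm, angles in rad, forces in N, time in s.
With the tool pointing down it reaches from about 400 to 750 mm from the base axis. Payload 19.5 kg.
Tool frame: the origin (TCP) lies on the centre line of the jaws, within the pads' length; the fingertips stand 11 mm ahead of it and the grasp point (between the pads) lies 8 mm behind it; z points along the fingers, y is the direction in which the jaws open and shut (so a half turn about z gives the same grasp; the last joint's range is limited). The gripper opens to 85 mm and grips with 20 to 120 N. Pads are 22 mm wide; open, the fingers measure 114 mm over their backs; the gripper's body (76 mm by 85 mm) begins 54 mm behind the grasp point. The pads swing forward as they close: fully open they stand 13 mm farther back than shut.
Start: joints at [1.239, 0.707, -0.028, 1.485, 0.022, 0.951, -0.075], TCP at [164.306, -550.999, 242.268] pointing down, gripper open.
Joint ranges: [-2.71, 2.71], [-0.32, 2.16], [-1.57, 1.52], [0, 2.45], [-1.46, 4.6], [0, 2.02], [-2.83, 2.83]. Speed limits (rad/s): [1.89, 1.89, 2.57, 2.57, 3.01, 3.01, 3.01].

### API

Orientations are given as a rotation vector (axis times angle).
In Python, from rig import * gives the robot as it stands. Calls block until the motion is done:
- move_pose(position, orientation): joint-space move of the TCP to a pose.
- movel(position, rotation=None, rate=150): straight line of the TCP; rotation=None keeps the orientation; rate is the mean speed in mm/s.
- set_joints(angles): joint-space move.
- move_gripper(opening, strength=None): opening from 0.0 (shut) to 1.0 (fully open); strength is the grip in N (None keeps the last); returns when the fingers have stopped.
- pause(seconds).
- solve_ik(position, orientation): joint angles nearest the present ones, or None.
- sense(): the state.
- camera(name): name is "scene" or "top" or "wrist"; returns a dict with "img" (400x640x3 uint8, red, green, blue), "K" (3x3 intrinsics, pixels), "R" (3x3) and "t" (3): a world point X has camera coordinates R X + t. Camera axes: x right, y down, z forward; pixel columns grow to the right and rows downward; lengths in mm; the calibration is good to about 2 mm. A picture is of the moment at which its call begins. There is no depth.
A pose or a line that the arm cannot do raises IKError and nothing moves.
- hand_in(): hands the job in, once; it reports no verdict.
The state is a dict: "clock": time; "q": joint angles; "qd": joint speeds; "joint_torque": joint torques, N m; "ee_pos": TCP position; "ee_rot": TCP orientation; "wrist_force": force on the tool from outside, world axes, zero at the start; "torque": the same for the moment, N m; "grip_width": opening from 0.0 (shut) to 1.0 (fully open).
Only numpy, scipy, OpenCV 4.12 (cv2) and the standard library are available. Lean on these libraries where they do the work, as an engineer would, in place of code of your own. Each camera call takes 0.05 s, during which the arm holds its last target.

### The job

The wooden block has just been glued onto the plywood strip, so clamp it: turn the red handle of the press to unlock the telescopic ram, push the ram down to the notch at which its rubber foot presses the block with about 10 N (5 to 15 N is right, never over 25 N), and turn the handle all the way back to lock it there, so that the pressure stays when you let go. Do not shift the glue-up, and leave the glue bottle and the tape measure where they are.

Things in the scene. Friction and masses are not known exactly. Their poses are not given: they have to be found in the camera images.
- press: small dark grey C-frame glue press, fixed: base 200 x 150 x 16 mm, column 202 mm tall at the back, an arm holding an upright outer tube. Origin on the bench exactly under the ram axis; z up, x from ram to column, y left. Its rubber bed is 20 mm above the bench. A steel inner tube (the ram, 26 mm across) telescopes in the outer tube, with a red bar handle on top and a black rubber foot below
- tube_end (a point): centre of the lower end of the outer tube, on the ram axis, 143 mm above the bench. The foot (32 mm across) hangs below it on a stud screwed out by a different, unmeasured amount (0 to 30 mm): with the ram right up its underside is 69 to 99 mm above the bench. It is sprung: it pushes with 2 N as it starts to give and 1.4 N more per mm, and gives at most 14 mm. It does not turn with the handle
- ram (a joint): how far the ram is pushed down from right up, m, 0 to 0.05. Slides only while unlocked; a return spring lifts it with about 3 N (let go unlocked, it rises), to be added to the foot's push. To lock, a brass catch on the ram swings in between the bars of a rack: only with the ram within about 0.8 mm of 0.0035 or 1 to 6 steps of 0.007 more (to 0.0455). Locked, it settles 1 to 2 mm upward when let go
- lock (a joint): turn of the ram and handle about the ram axis, rad: 0 = locked, at its stop, bar along press x (white mark at the front end of the bar over the white mark on the collar); positive is anticlockwise from above; 1.0 = unlocked, at the other stop; the catch is clear of the rack beyond about 0.5. It turns easily (0.1 N m), stays where it is let go, and is blocked at 0.3 to 0.4 if the catch meets a bar
- handle_grip (a point): point on the ram axis in the red bar of the handle, 298 mm above the bench with the ram right up; moves with the ram. Its frame turns with the handle: x along the bar, z up. The bar is 56 mm long, 14 mm thick, from 20 mm below this point to 18 mm above it; below it is a round black skirt 54 mm across. To be gripped from above across its 14 mm
- block: pine block 45 x 120 x 25 mm, loose on the strip under the foot; origin at the centre of its underside, y along its length. Its top is 63 mm above the bench
- strip: plywood strip 90 x 240 x 18 mm, loose on the bed of the press under the block; origin at the centre of its underside, y along its length
- glue_bottle: white wood-glue bottle, 62 mm across, 175 mm tall, standing to the left of the press; origin at the centre of its underside; a bystander
- tape_measure: yellow tape measure 64 x 89 x 33 mm, on the right of the bench; origin at the centre of its underside; a bystander
There are look-alikes about, which are no part of the job. What is shaped like the block but blue or purple is not meant.

How it is judged:
By the outcome, as a careful person would: the job done as asked, in the order asked, and still so for the second after the job is handed in, with the robot touching nothing.
It also fails if it takes over 45 s, if anything falls off the work surface, if the arm or the gripper's body presses on something with over 40 N, if the wrist force passes 120 N, or if a joint passes its speed limit or range.

## Working session

There is one attempt and no reset: what is moved stays moved. The work goes in short steps, each a Python script; the robot and the scene stay as the last script left them, time stands still between calls to the robot, and variables do not carry over. Pictures are saved under pics/ and viewed, and the job is handed in when it is done.

```bash
ls -la; mkdir -p pics; python3 - <<'E'
from rig import *
import cv2
s=sense(); print({k:s[k] for k in s})
for n in ("scene","top","wrist"):
    c=camera(n); cv2.imwrite(f"pics/{n}0.png",c["img"][:,:,::-1]); print(n,c["K"],c["R"],c["t"])
E
```

```text
total 12
drwxr-xr-x  3 agent agent 4096 Dec  7 03:28 .
drwxr-xr-x 23 root  root  4096 Dec  7 03:28 ..
drwxr-xr-x  2 agent agent 4096 Dec  7 03:28 pics
{'clock': 0.0, 'q': array([ 1.23929151,  0.70709014, -0.02764535,  1.48497525,  0.02202295,
        0.95088743, -0.07551937]), 'qd': array([-0.00141437, -0.00025142, -0.00085505, -0.00105096,  0.00054046,
       -0.00122552, -0.00020472]), 'joint_torque': array([ 2.82945526e-03, -8.83211160e+01,  1.23531628e+00, -2.36171883e+01,
        1.68347434e-02,  6.68982830e-03, -2.58865748e-05]), 'ee_pos': array([ 164.25488862, -550.79190756,  241.84017983]), 'ee_rot': array([-3.10763552e+00, -4.53506369e-01,  2.91157629e-04]), 'wrist_force': array([-0.50847331, -0.18320638,  0.25219233]), 'torque': array([-0.01657579,  0.01371357, -0.0323427 ]), 'grip_width': 1.000458697016546}
scene [[483.45029806   0.         312.77494716]
 [  0.         483.45029806 197.04064464]
 [  0.           0.           1.        ]] [[ 0.90848275 -0.41731651  0.02249489]
 [-0.16945065 -0.41702173 -0.892961  ]
 [ 0.38202823  0.80742789 -0.44957161]] [-513.24639327  271.90114288 1530.07236069]
top [[367.30582299   0.         315.23960789]
 [  0.         367.30582299 200.16891839]
 [  0.           0.           1.        ]] [[-0.03507655 -0.99937097 -0.0052243 ]
 [-0.96940226  0.03529461 -0.24292704]
 [ 0.24295863 -0.0034566  -0.97003049]] [   2.91591351  598.08130377 1107.5276896 ]
wrist [[288.31986715   0.         320.46836775]
 [  0.         288.31986715 201.61320203]
 [  0.           0.           1.        ]] [[ 0.28565467 -0.95833094 -0.00179707]
 [-0.92483435 -0.27616066  0.26156589]
 [-0.25116296 -0.07305553 -0.96518395]] [-573.8954047   -34.13988223  378.59148621]
```

View pics/scene0.png

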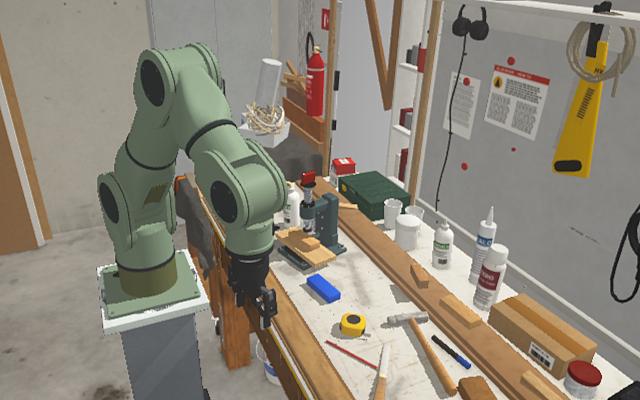

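View pics/top0.png

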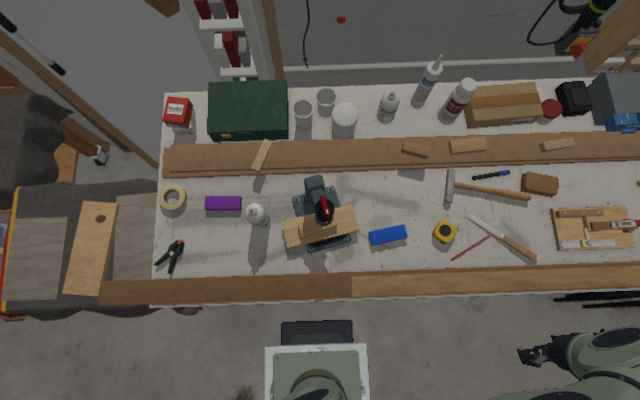

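View pics/wrist0.png

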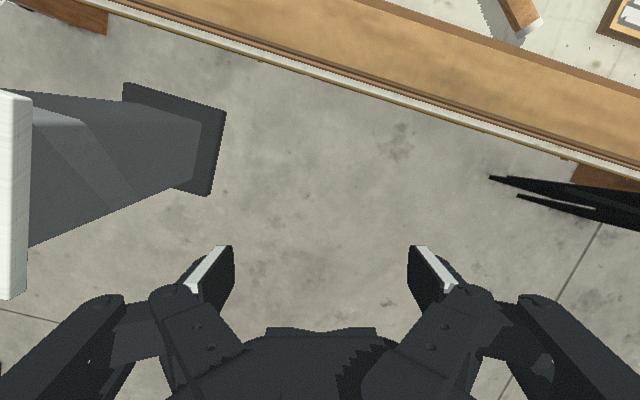

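The press with its red handle is at scene (308,180) and top (324,208). The wooden block lies on the strip under the ram, at top (320,228). Look-alikes in the top view are the blue block (388,235) and the purple one (223,203); red things that are not the handle are the red can (177,110) and the red pencil (470,247). The bottle is at (256,214) and the tape at (445,232). I'll check this with close crops.

```bash
python3 - <<'E'
import cv2,numpy as np
a=cv2.imread("pics/top0.png")[160:265,230:370]; b=cv2.imread("pics/scene0.png")[160:280,260:380]
cv2.imwrite("pics/crop1.png",np.hstack([cv2.resize(a,(533,400),interpolation=cv2.INTER_CUBIC)]))
cv2.imwrite("pics/crop2.png",cv2.resize(b,(600,600),interpolation=cv2.INTER_CUBIC))
E
```

```text
(no output)
```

View pics/crop1.png

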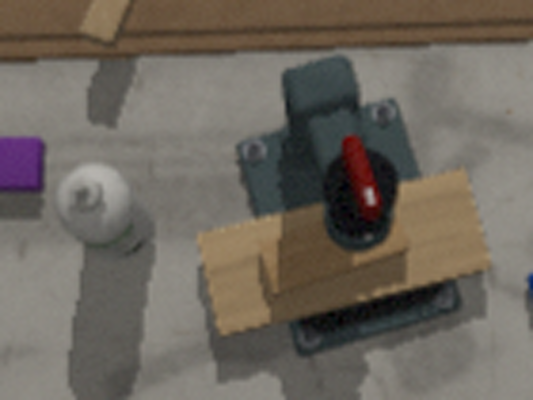

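View pics/crop2.png

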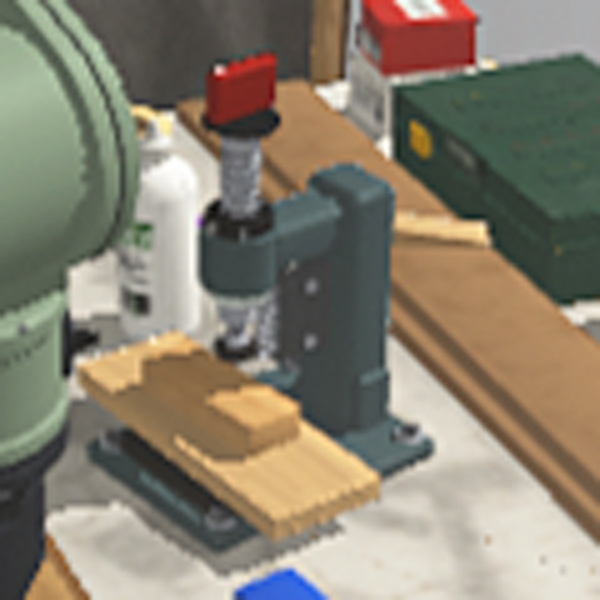

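Crops: the red bar on its round black skirt sits on the ram, with the white mark at the front end. The bar runs along press x, so it is locked. The pine block and strip lie under the foot. The blue and purple blocks are separate. Next is a rough fit of the press, then a wrist view.

```bash
cat > h.py <<'E'
import numpy as np, cv2
from scipy.spatial.transform import Rotation as Rn
from scipy.optimize import least_squares
def proj(c,X):
    p=c["K"]@(c["R"]@np.asarray(X,float)+c["t"]); return p[:2]/p[2]
def ray(c,uv,z):
    d=c["R"].T@np.linalg.inv(c["K"])@np.array([uv[0],uv[1],1.]); o=-c["R"].T@c["t"]
    return o+d*(z-o[2])/d[2]
def redmask(img,thr=70):
    i=img.astype(int); return ((i[...,0]>thr)&(i[...,0]>2.5*i[...,1])&(i[...,0]>2.5*i[...,2])).astype(np.uint8)
def down(yaw): # tool z down; tool y direction = world yaw+90 (jaw axis across bar at 'yaw')
    x=np.array([np.cos(yaw),np.sin(yaw),0]);z=np.array([0,0,-1.]);y=np.cross(z,x)
    return Rn.from_matrix(np.c_[x,y,z]).as_rotvec()
E
python3 - <<'E'
from rig import *
from h import *
c=camera("top"); s=camera("scene")
def blob(img,lo,hi):
    m=redmask(img); m2=np.zeros_like(m); m2[lo[1]:hi[1],lo[0]:hi[0]]=m[lo[1]:hi[1],lo[0]:hi[0]]
    ys,xs=np.nonzero(m2); return xs.mean(),ys.mean(),len(xs),xs.min(),xs.max(),ys.min(),ys.max()
print(blob(c["img"],(305,185),(345,230)),blob(s["img"],(295,165),(320,188)))
f=lambda a,b:(230+a/3.807,160+b/3.807)
for p in [(237,143),(395,98),(460,303),(298,355)]: print(ray(c,f(*p),16).round(0))
e0,e1=ray(c,f(350,138),316),ray(c,f(373,215),316); print(e0,e1,np.arctan2(*(e0-e1)[[1,0]]))
b=blob(s["img"],(295,165),(320,188)); t=blob(c["img"],(305,185),(345,230))
r=least_squares(lambda X:np.r_[proj(c,X)-t[:2],proj(s,X)-b[:2]],[450,0,300]); print(r.x,r.fun)
w=sense(); M=Rn.from_rotvec(w["ee_rot"]).as_matrix(); print("tool x,y",M[:,0],M[:,1])
k=camera("wrist"); print("cam in tool", M.T@(-k["R"].T@k["t"]-w["ee_pos"]), "\n",k["R"]@M)
from math import pi
q0=w["q"]
for yaw in (0.29,0.79,1.29):
  for dd in (0,pi):
    print(yaw,dd,solve_ik([430,-10,294],down(yaw+dd)))
E
```

```text
(np.float64(324.24657534246575), np.float64(203.54794520547946), 73, np.int64(320), np.int64(329), np.int64(196), np.int64(214)) (np.float64(308.07575757575756), np.float64(177.24242424242425), 132, np.int64(302), np.int64(314), np.int64(171), np.int64(184))
[624.  59.  16.]
[661. -84.  16.]
[ 474. -131.   16.]
[435.  10.  16.]
[546.77987982 -34.96307037 316.        ] [493.83851117 -48.03177554 316.        ] 0.24201405156813321
[528.80105889 -39.4659193  295.89156207] [-0.39137464  1.33745175  1.70263333 -0.39676987]
tool x,y [ 9.58321707e-01  2.85691278e-01 -7.74103856e-06] [ 2.85691224e-01 -9.58321541e-01 -5.90420785e-04]
cam in tool [  66.02278495   -0.33112172 -131.44163615] 
 [[-4.77018590e-05  9.99999697e-01  7.76661400e-04]
 [-9.65191516e-01  1.57089820e-04 -2.61544094e-01]
 [-2.61544137e-01 -7.62103134e-04  9.65191216e-01]]
0.29 0 [-0.0614721   0.42516949  0.01614294  1.88601356 -0.00901907  0.83047882
 -1.32147884]
0.29 3.141592653589793 [ 0.58987017  0.60641314 -1.12576012  1.86816456  0.62449644  1.07544561
  1.07572911]
0.79 0 [ 0.03469462  0.42577874 -0.13330455  1.88323775  0.07396891  0.83728034
 -0.91719792]
0.79 3.141592653589793 [ 0.65929247  0.70309805 -1.34472083  1.86656689  0.74190542  1.20146432
  1.42259457]
1.29 0 [ 0.12804289  0.43212557 -0.27909196  1.88054733  0.15422472  0.84965993
 -0.50961811]
1.29 3.141592653589793 [ 0.65929247  0.70309805 -1.34472083  1.86656689  0.74190542  1.20146432
  1.92259457]
```

```bash
python3 - <<'E'
from rig import *
from h import *
move_pose([522,-41,400],down(0.25))
w=sense(); print(w["clock"],w["q"].round(3),w["ee_pos"].round(2),w["wrist_force"].round(2))
k=camera("wrist"); cv2.imwrite("pics/w1.png",k["img"][:,:,::-1]); np.savez("w1.npz",**k)
k=camera("scene"); cv2.imwrite("pics/s1.png",k["img"][:,:,::-1])
E
```

```text
2.5917 [ 0.046  0.485 -0.051  1.35   0.025  1.308 -1.327] [521.94 -41.83 399.81] [-0.03 -0.42  0.14]
```

View pics/w1.png

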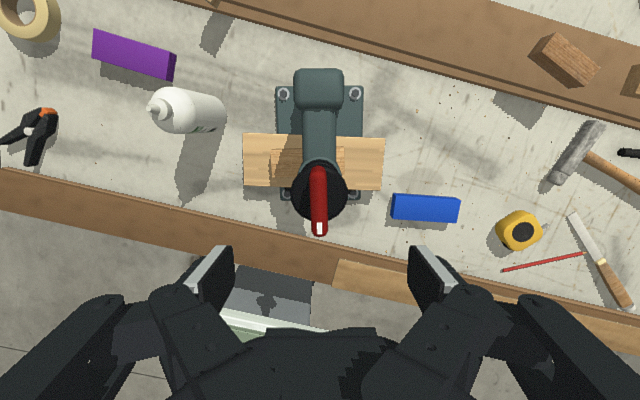

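View pics/s1.png

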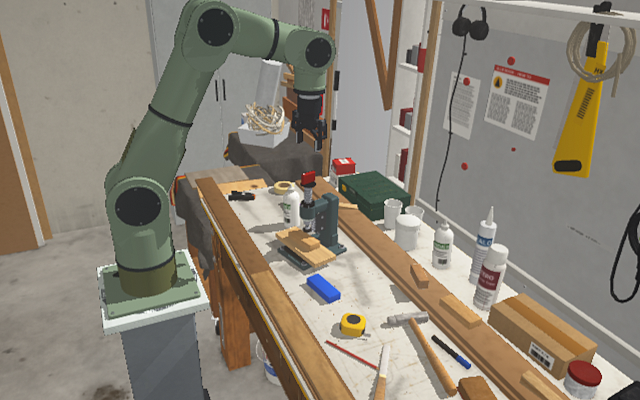

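Wrist view: the bar runs from about (318,168) to (320,233), the skirt is centred near (320,193), and the base bolts are at (283,94) and (354,94). I'll enlarge it to fit the pose.

```bash
python3 - <<'E'
import cv2
a=cv2.imread("pics/w1.png")[60:245,235:395]
cv2.imwrite("pics/crop3.png",cv2.resize(a,None,fx=3.2,fy=3.2,interpolation=cv2.INTER_CUBIC))
a=cv2.imread("pics/s1.png")[165:265,275:355]
cv2.imwrite("pics/crop4.png",cv2.resize(a,None,fx=6,fy=6,interpolation=cv2.INTER_CUBIC))
E
```

```text
(no output)
```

View pics/crop3.png

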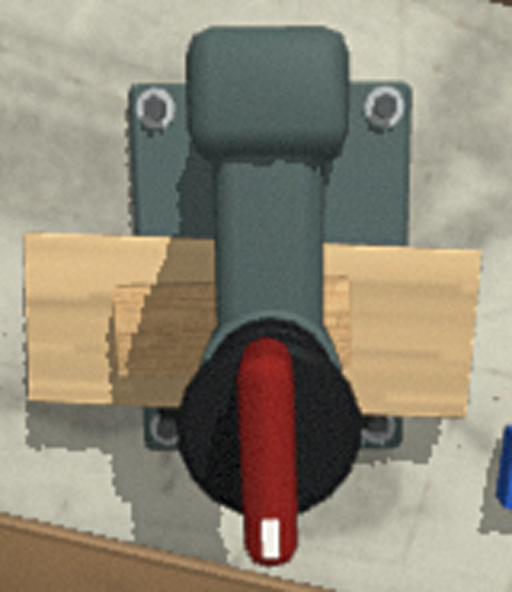

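View pics/crop4.png

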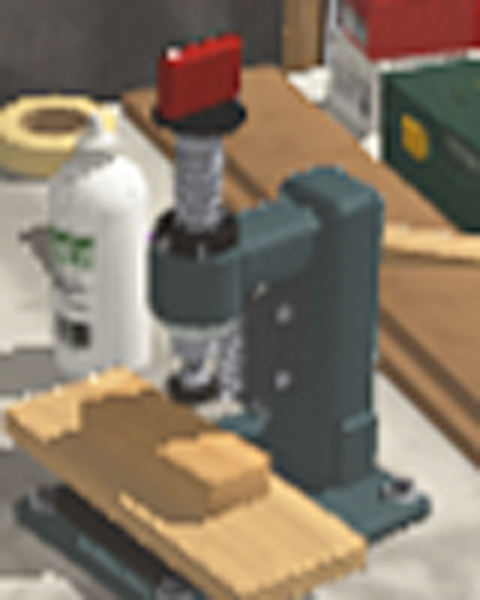

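```bash
python3 - <<'E'
from h import *
c=dict(np.load("w1.npz"))
f=lambda a,b:(235+a/3.2-0.34,60+b/3.2-0.34)
# skirt: left, right, bottom extremes
sk=[(180,416),(361,421),(270,516),(205,355),(335,352),(205,478),(340,476)]
for z in (274,278):
    P=np.array([ray(c,f(*p),z) for p in sk])
    r=least_squares(lambda v:np.hypot(P[:,0]-v[0],P[:,1]-v[1])-v[2],[522,-41,27]); print("skirt",z,r.x.round(1),r.fun.round(1))
a=ray(c,f(271,563),316); print("bar front top",a.round(1))
w=ray(c,f(270,538),316); print("mark",w.round(1))
# bar edges at top: left edge & right edge along length
L=[ray(c,f(*p),316) for p in ((239,400),(246,540))]; Rr=[ray(c,f(*p),316) for p in ((293,400),(298,540))]
for e in (L,Rr): print(e[0].round(1),e[1].round(1),np.arctan2(*(e[0]-e[1])[[1,0]]))
# bolts z~20, base rear corners z16
B=[ray(c,f(*p),18) for p in ((155,109),(385,106),(378,427),(168,428))]
print(np.round(B,1)); v=B[0]-B[1]; print("base yaw",np.arctan2(-v[0],v[1]))
C=[ray(c,f(*p),16) for p in ((132,84),(409,82))]; print(np.round(C,1)); v=C[0]-C[1]; print(np.arctan2(-v[0],v[1]),np.hypot(*v[:2]), (C[0]+C[1])/2)
# column top corners z202
C=[ray(c,f(*p),202) for p in ((188,40),(347,38))]; v=C[0]-C[1]; print(np.arctan2(-v[0],v[1]),np.hypot(*v[:2]), (C[0]+C[1])/2)
E
```

```text
skirt 274 [527.1 -38.9  26.4] [-0.4 -0.7  1.9  0.4  0.6 -1.  -0.8]
skirt 278 [528.  -38.7  26. ] [-0.4 -0.7  1.8  0.4  0.6 -1.  -0.8]
bar front top [501.7 -45.5 316. ]
mark [508.1 -43.6 316. ]
[540.1 -28.  316. ] [506.1 -38.  316. ] 0.287634302264457
[543.3 -40.4 316. ] [509.3 -50.5 316. ] 0.2889545383429323
[[ 616.8   47.5   18. ]
 [ 647.8  -68.7   18. ]
 [ 481.  -112.5   18. ]
 [ 450.8    3.7   18. ]]
base yaw 0.2609366070294131
[[626.   62.1  16. ]
 [662.5 -77.7  16. ]]
0.255403355682663 144.50443295400189 [644.21651633  -7.82388067  16.        ]
0.2602473562927345 52.393792852009405 [636.03849302  -9.82769476 202.        ]
```

```bash
python3 - <<'E'
from rig import *
from h import *
s=camera("scene")
d=np.array([0.427,0.904,0])
for r,zs in ((16,(99,94,89,84,79,74,69,64)),(24,(143,))):
  for z in zs:
    p=proj(s,np.array([528,-38.7,z])-r*d); print(z,((p+[.42,.42]-[275,165])*6).round(0))
for z in (298,296,294): print(z,[((proj(s,np.array([528,-38.7,z+18])+u*np.array([.966,.257,0]))+[.42,.42]-[275,165])*6).round(0) for u in (-28,28)])
from math import pi
print(solve_ik([528,-38.7,291],down(.27)),solve_ik([528,-38.7,291],down(1.3)),solve_ik([528,-38.7,245],down(1.3)))
E
```

```text
99 [202. 402.]
94 [202. 410.]
89 [202. 417.]
84 [202. 425.]
79 [201. 432.]
74 [201. 440.]
69 [201. 447.]
64 [201. 455.]
143 [203. 341.]
298 [array([169.,  52.]), array([250.,  27.])]
296 [array([169.,  55.]), array([250.,  30.])]
294 [array([169.,  59.]), array([250.,  34.])]
[ 0.04569255  0.58113984 -0.05993043  1.56955733  0.03928655  0.99207321
 -1.32670969] [ 0.18368006  0.59187307 -0.31292837  1.56492454  0.20333597  1.01697664
 -0.45746812] [ 0.17337159  0.64389958 -0.29451383  1.64244332  0.22637307  0.8889229
 -0.47957507]
```

```bash
cat >> h.py <<'E'
def show(tag,w):
    M=Rn.from_rotvec(w["ee_rot"]).as_matrix()
    print(tag,"t",round(w["clock"],2),"p",w["ee_pos"].round(2),"yaw",round(float(np.arctan2(M[1,0],M[0,0])),3),"F",w["wrist_force"].round(2),"Mz",round(float(w["torque"][2]),2),"g",round(float(w["grip_width"]),3))
E
python3 - <<'E'
from rig import *
from h import *
movel([528,-38.7,293],down(0.272)); show("at",sense())
move_gripper(0.0,50); show("closed",sense())
pause(0.3); show("p",sense())
k=camera("wrist"); cv2.imwrite("pics/w2.png",k["img"][:,:,::-1])
E
```

```text
at t 3.61 p [528.24 -38.75 293.69] yaw 0.272 F [-0.42 -0.52  0.81] Mz -0.06 g 1.002
closed t 4.26 p [528.01 -38.6  293.08] yaw 0.272 F [-0.75  0.91  1.21] Mz 0.05 g 0.158
p t 4.56 p [528.02 -38.59 293.08] yaw 0.272 F [-0.46  2.25  3.1 ] Mz 0.03 g 0.154
```

View pics/w2.png

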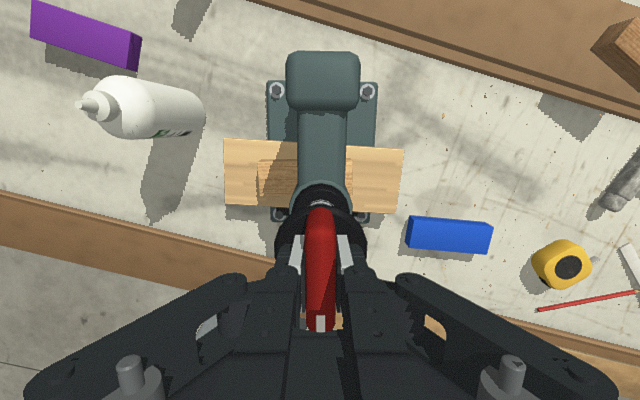

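The bar is gripped centrally: it runs (320,210) to (320,325) between the pads, and the opening of 0.154 is about 13 mm. Unlocking now, in steps.

```bash
python3 - <<'E'
from rig import *
from h import *
for y in (0.5,0.8,1.05,1.22):
    movel([528,-38.7,293],down(y)); show(y,sense())
E
```

```text
0.5 t 4.98 p [527.88 -38.21 293.02] yaw 0.501 F [-2.56  4.09  4.25] Mz 0.05 g 0.159
0.8 t 5.43 p [527.5  -37.68 292.92] yaw 0.801 F [-4.75  8.35  4.12] Mz 0.04 g 0.159
1.05 t 5.83 p [527.13 -37.36 292.78] yaw 1.052 F [-8.34 10.14  3.98] Mz -0.03 g 0.157
1.22 t 6.15 p [526.81 -37.22 292.68] yaw 1.222 F [-10.38  11.22   3.88] Mz 0.04 g 0.157
```

```bash
python3 - <<'E'
from rig import *
from h import *
p=sense()["ee_pos"]; x,y=p[0],p[1]
movel([x,y,293],down(1.22)); show("recentre",sense())
p=sense()["ee_pos"]; x,y=p[0],p[1]
for z in (294,295,296,297,298):
    movel([x,y,z],down(1.22),rate=20); pause(0.1); w=sense(); show(z,w)
    if w["wrist_force"][2]<-8: break
E
```

```text
recentre t 6.4 p [526.28 -36.61 292.87] yaw 1.221 F [-5.08  5.71  3.62] Mz 0.06 g 0.154
294 t 6.75 p [526.13 -36.45 293.98] yaw 1.22 F [-4.5   3.08  4.43] Mz 0.02 g 0.154
295 t 7.1 p [526.13 -36.47 295.03] yaw 1.22 F [-4.36  3.62  3.9 ] Mz 0.02 g 0.157
296 t 7.45 p [526.07 -36.55 295.66] yaw 1.22 F [-2.53  4.28 -5.71] Mz 0.0 g 0.152
297 t 7.8 p [525.79 -36.6  295.89] yaw 1.22 F [  0.27   5.14 -28.04] Mz 0.01 g 0.155
```

```bash
python3 - <<'E'
from rig import *
from h import *
z0=295.57
p=sense()["ee_pos"]; x,y=526.0,-36.4
move_gripper(0.0,100)
movel([x,y,z0-2],down(1.22),rate=40); pause(.1); show("r2",sense())
movel([x,y,z0-24],down(1.22),rate=60); pause(.1)
w=sense(); show("r24",w)
for r in np.arange(25,40.1,1.5):
    movel([x,y,z0-r],down(1.22),rate=25); pause(0.05); w=sense(); show(round(float(z0-w["ee_pos"][2]),2),w)
    if w["wrist_force"][2]>19: break
E
```

```text
r2 t 8.37 p [526.14 -36.43 294.15] yaw 1.22 F [-4.31  3.65  1.88] Mz -0.02 g 0.144
r24 t 8.98 p [526.11 -36.4  272.15] yaw 1.22 F [-3.97  3.08  2.55] Mz -0.01 g 0.149
24.41 t 9.28 p [526.15 -36.41 271.16] yaw 1.22 F [-4.32  3.83  3.1 ] Mz -0.03 g 0.147
25.92 t 9.58 p [526.16 -36.4  269.65] yaw 1.22 F [-3.1   3.19  2.96] Mz -0.03 g 0.149
27.43 t 9.88 p [526.14 -36.42 268.14] yaw 1.22 F [-4.27  3.06  2.75] Mz 0.02 g 0.145
28.94 t 10.18 p [526.14 -36.42 266.63] yaw 1.22 F [-3.11  2.82  2.21] Mz 0.0 g 0.149
30.43 t 10.48 p [526.14 -36.43 265.14] yaw 1.22 F [-3.99  3.48  3.  ] Mz 0.03 g 0.149
31.94 t 10.78 p [526.16 -36.44 263.63] yaw 1.22 F [-3.45  3.53  2.98] Mz -0.04 g 0.144
33.43 t 11.08 p [526.15 -36.42 262.14] yaw 1.22 F [-4.12  3.32  2.94] Mz -0.04 g 0.149
34.92 t 11.38 p [526.14 -36.45 260.65] yaw 1.22 F [-4.09  3.14  3.08] Mz 0.01 g 0.144
36.2 t 11.68 p [526.22 -36.42 259.37] yaw 1.22 F [-4.67  3.54  6.35] Mz -0.02 g 0.148
37.61 t 11.98 p [526.25 -36.41 257.96] yaw 1.22 F [-5.58  2.59  8.94] Mz 0.02 g 0.147
39.02 t 12.28 p [526.26 -36.4  256.55] yaw 1.22 F [-6.41  3.41 10.89] Mz -0.01 g 0.147
```

Contact starts near ram = 35 mm. That puts the 38.5 and 45.5 mm notches near opposite ends of the force window, so I'll refine both the contact point and the zero reference before choosing.

```bash
cat >> h.py <<'E'
def avg(n=10,dt=0.02):
    import rig
    Z=[];F=[]
    for _ in range(n):
        rig.pause(dt); w=rig.sense(); Z.append(w["ee_pos"][2]);F.append(w["wrist_force"])
    return np.mean(Z),np.mean(F,0)
E
python3 - <<'E'
from rig import *
from h import *
x,y=526.0,-36.4
for z in (255.,253,255,257,258.5,262):
    movel([x,y,z],down(1.22),rate=25); Z,F=avg(); print(z,round(Z,2),F.round(2))
movel([x,y,293.],down(1.22),rate=80); Z,F=avg(); print("up",round(Z,2),F.round(2))
for z in np.arange(294,297,.4):
    movel([x,y,z],down(1.22),rate=20); Z,F=avg(6); print(z.round(1),round(Z,2),F.round(2))
    if F[2]<-6: break
print(sense()["clock"])
E
```

```text
255.0 256.04 [-6.06  3.29 11.37]
253 254.17 [-5.89  2.96 13.96]
255 256.16 [-6.12  3.07 13.23]
257 258.02 [-5.28  3.22 10.73]
258.5 259.41 [-5.22  3.05  9.  ]
262 262.61 [-4.08  2.92  4.69]
up 293.65 [-3.76  3.08  4.31]
294.0 294.13 [-3.29  2.65  4.49]
294.4 294.43 [-2.89  3.16  3.82]
294.8 294.82 [-2.81  2.96  2.91]
295.2 295.22 [-2.4   3.    3.14]
295.6 295.63 [-2.27  3.08  3.49]
296.0 295.75 [-1.27  3.13 -4.99]
296.4 295.9 [  0.12   3.09 -18.97]
17.9833
```

```bash
python3 - <<'E'
from rig import *
from h import *
x,y=525.9,-36.3
movel([x,y,265],down(1.22),rate=100)
for i in range(3): pause(.2); Z,F=avg(5); print("free",round(Z,2),F.round(2))
movel([x,y,256.4],down(1.22),rate=60)
for i in range(4): pause(.2); Z,F=avg(5); print(round(Z,2),F.round(2))
print(sense()["clock"])
E
```

```text
free 265.55 [-3.21  2.12  4.67]
free 265.12 [-2.45  1.94  4.84]
free 265.02 [-2.34  1.88  4.67]
256.7 [-2.7   1.94 10.57]
256.71 [-2.82  1.83 10.69]
256.71 [-3.07  2.03 10.69]
256.71 [-2.88  1.67 10.51]
20.725
```

Readings drift with history (the sensor baseline moves between 3 and 4.7 N), so I'll do one fine downward sweep through the contact onset and fit it.

```bash
python3 - <<'E'
from rig import *
from h import *
x,y=525.9,-36.3
movel([x,y,263.4],down(1.22),rate=60); pause(.3)
D=[]
for z in np.arange(263.0,255.9,-.6):
    movel([x,y,z],down(1.22),rate=20); pause(.1); Z,F=avg(4); D.append((Z,F[2]))
pause(.4); Z,F=avg(5); D.append((Z,F[2]))
D=np.array(D); np.save("sweep.npy",D); print(D.round(2).tolist())
m=lambda v,z: v[1]+(2+1.4*(v[0]-z))*(z<v[0])
for zc in np.arange(258.5,262,.2):
    e=D[:,1]-m((zc,0),D[:,0]); print(round(zc,1),e.mean().round(2),e.std().round(3))
print(sense()["clock"])
E
```

```text
[[262.93, 2.94], [262.36, 2.43], [261.78, 3.1], [261.16, 2.88], [260.58, 2.81], [260.12, 6.12], [259.57, 6.64], [259.02, 7.42], [258.46, 7.85], [257.9, 9.01], [257.35, 9.61], [256.79, 10.74], [256.79, 10.47]]
258.5 4.98 1.744
258.7 4.87 1.68
258.9 4.76 1.625
259.1 4.49 1.384
259.3 4.37 1.319
259.5 4.24 1.266
259.7 3.94 0.996
259.9 3.79 0.932
260.1 3.64 0.884
260.3 3.31 0.428
260.5 3.14 0.313
260.7 2.8 0.66
260.9 2.61 0.677
261.1 2.41 0.718
261.3 2.05 0.851
261.5 1.84 0.915
261.7 1.62 0.989
261.9 1.24 0.958
26.775
```

The fit is clean. The foot starts to give at TCP z ≈ 260.45, against a top stop at 295.68, so ram ≈ 35.2 mm at contact. After the 1–2 mm settling, the 38.5 notch would leave 3.8–5.2 N and the 45.5 notch 13.6–15.0 N. I choose 45.5 (z ≈ 250.2, peak about 17 N) and will lock there and measure the settled height. The TCP sits about 3.7 mm along the bar from the axis at (524.4, −39.4), so I'll turn along that arc.

```bash
cat >> h.py <<'E'
A=np.array([524.4,-39.4])
def P(yaw,z): return [A[0]+3.7*np.cos(yaw),A[1]+3.7*np.sin(yaw),z]
E
python3 - <<'E'
from rig import *
from h import *
tz=250.25; cmd=249.7
movel(P(1.22,cmd),down(1.22),rate=40); pause(.25); Z,F=avg(4); print(cmd,round(Z,2),F.round(2))
cmd+=tz-Z; movel(P(1.22,cmd),down(1.22),rate=20); pause(.15); show("adj",sense())
movel(P(.9,cmd),down(.9)); show(".9",sense())
movel(P(.72,cmd),down(.72)); w=sense(); show(".72",w)
cmd+=tz-w["ee_pos"][2]
for yw in (.6,.48):
    movel(P(yw,cmd),down(yw)); w=sense(); show(yw,w)
    if abs(w["torque"][2])>1: break
print("cmd",cmd)
E
```

```text
249.7 250.57 [-2.85 -0.32 19.17]
adj t 27.81 p [526.05 -36.12 250.3 ] yaw 1.22 F [-3.19 -0.54 20.14] Mz 0.03 g 0.149
.9 t 28.27 p [527.04 -36.68 250.32] yaw 0.899 F [-3.04 -0.93 20.64] Mz -0.03 g 0.148
.72 t 28.61 p [527.49 -37.11 250.3 ] yaw 0.719 F [-3.92  1.13 20.34] Mz -0.07 g 0.148
0.6 t 28.88 p [527.81 -37.46 250.32] yaw 0.599 F [-3.49  0.83 20.86] Mz -0.06 g 0.145
0.48 t 29.14 p [528.02 -37.83 250.3 ] yaw 0.479 F [-4.360e+00 -2.000e-02  2.123e+01] Mz -0.05 g 0.147
cmd 249.32626590533934
```

```bash
python3 - <<'E'
from rig import *
from h import *
cmd=249.326
for yw in (.34,.28,.25,.22,.2):
    movel(P(yw,cmd),down(yw)); pause(.08); w=sense(); show(yw,w)
    if abs(w["torque"][2])>1.0: break
E
```

```text
0.34 t 29.52 p [528.23 -38.28 250.3 ] yaw 0.34 F [-4.5   0.94 20.94] Mz -0.02 g 0.144
0.28 t 29.85 p [528.28 -38.54 250.3 ] yaw 0.28 F [-3.35  0.79 20.49] Mz -0.03 g 0.142
0.25 t 30.18 p [528.32 -38.62 250.3 ] yaw 0.25 F [-4.09  0.73 20.81] Mz 0.12 g 0.149
0.22 t 30.52 p [528.37 -38.6  250.33] yaw 0.222 F [-4.32  1.41 21.06] Mz 1.63 g 0.152
```

The handle is against its stop (the moment rises at yaw ≈ 0.24) and met no block on the way. I'll ease off now and measure where the locked ram settles.

```bash
python3 - <<'E'
from rig import *
from h import *
for z in (250.2,251.0,251.6,252.0):
    movel(P(.25,z),down(.25),rate=20); pause(.15); Z,F=avg(3); print(z,round(Z,2),F.round(2))
    if F[2]<2: break
show("",sense())
E
```

```text
250.2 251.14 [-3.66  0.92 19.75]
251.0 251.56 [-2.46  0.85 12.91]
251.6 251.78 [-0.61  0.57  7.52]
252.0 251.96 [ 1.26 -0.14  1.28]
 t 32.32 p [528.07 -38.55 251.98] yaw 0.25 F [ 1.45 -0.18  0.6 ] Mz 0.25 g 0.144
```

Settled at z ≈ 251.85, so the foot has given about 8.6 mm and pushes with about 14 N, in range. Releasing and retreating.

```bash
python3 - <<'E'
from rig import *
from h import *
move_gripper(1.0); show("open",sense())
p=sense()["ee_pos"]; movel([p[0],p[1],385],rate=150); show("up",sense())
for n in ("wrist","scene"):
    k=camera(n); cv2.imwrite(f"pics/{n}3.png",k["img"][:,:,::-1])
    if n=="wrist": np.savez("w3.npz",**k)
a=cv2.imread("pics/wrist3.png")[40:245,225:405]; a=cv2.resize(a,None,fx=2.2,fy=2.2,interpolation=cv2.INTER_CUBIC)
b=cv2.imread("pics/scene3.png")[165:265,275:355]; b=cv2.resize(b,(int(80*a.shape[0]/100),a.shape[0]),interpolation=cv2.INTER_CUBIC)
cv2.imwrite("pics/fin.png",np.hstack([a,b])); print(sense()["clock"],a.shape)
E
```

```text
open t 33.02 p [527.96 -38.47 252.  ] yaw 0.25 F [-0.47 -1.14  0.47] Mz -0.0 g 0.998
up t 34.05 p [527.76 -38.48 384.35] yaw 0.25 F [ 0.   -0.   -0.37] Mz 0.02 g 1.002
34.15 (451, 396, 3)
```

View pics/fin.png

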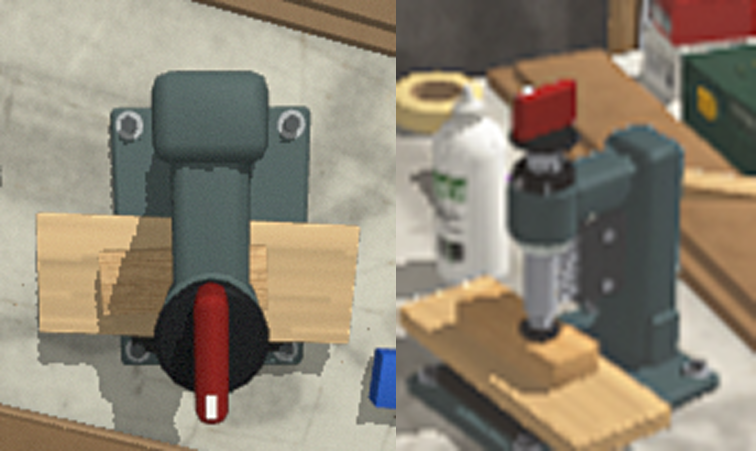

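After letting go, the handle stays down at crop (545,110), the foot rests on the block at (540,325), and the bar lies along press x with its mark in front at (211,406). The strip and block have not visibly moved. Handing in.

```bash
python3 - <<'E'
from rig import *
print(hand_in()); print(sense()["clock"])
E
```

```text
the job is handed in; nothing more can be done
None
the job is handed in; nothing more can be done
```

The block is clamped and the press is locked at the 45.5 mm notch. I estimate the foot pushes with about 14 N, which is within 5 to 15 N but near the top. The job was handed in at about 34 s.

**What I did:** I gripped the red bar and turned it about 0.96 rad to unlock. I used the ram's top stop as zero and felt for the foot's contact with the block, which came at about 35.2 mm of ram travel. Then I pushed down to 45.5 mm, turned the handle back to its stop without meeting a block, eased off and let go.

**Why that notch:** 38.5 mm would have settled to about 4 N, which is too little. The push on the block peaked at about 17 N, below the 25 N limit.

**Last checks:**
- **Settling:** before I let go, the locked ram had settled about 1.5 mm, as described.
- **Final pictures:** the ram stays down with the foot on the block, the bar lies along press x with its white mark in front, and the strip and block look unmoved. I did not re-check the glue bottle and tape measure for shift, but the arm went nowhere near them.

**What disagreed:**
- **Force baseline:** the wrist-force baseline drifted between about 3 and 4.7 N, so I repeated the contact test as a fine sweep and used that. The 14 N comes from foot travel and has an uncertainty of about 0.5 N.
- **Ram axis:** my camera estimate of the axis was about 3.7 mm off along the bar. That caused up to about 15 N of side force while unlocking, and I corrected for it on the way back.
- **Top stop:** the first test of the top stop pulled up with 28 N.

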